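# Third hand at the stopper stand

## Robot

A 7-joint arm with a two-finger parallel gripper is mounted at the origin on the work surface; the furniture and walls round the work are solid. World frame = base frame: x ahead of the robot, y to its left, z up, the work surface at z = 0. Lengths are in m, angles in rad, forces in N, time in s.
With the tool pointing down it reaches from about 0.4 to 0.925 m from the base axis. Payload 5.6 kg.
Tool frame: the origin (TCP) lies between the finger pads; the fingertips stand 19 mm ahead of it and the grasp point (between the pads) is the TCP; x points along the fingers, y is the direction in which the jaws open and shut, and the axes are right-handed (so a half turn about x gives the same grasp; the last joint's range is limited). The gripper opens to 85 mm and grips with 20 to 120 N. Pads are 22 mm wide; open, the fingers measure 114 mm over their backs; the gripper's body (76 mm by 85 mm) begins 54 mm behind the grasp point. The pads swing forward as they close: fully open they stand 13 mm farther back than shut.
Start: joints at [1.058, 0.468, -0.012, 1.603, 0.006, 1.071, -0.056], TCP at [0.294, -0.58, 0.25] pointing down, gripper open.
Joint ranges: [-2.53, 2.53], [-0.31, 2.02], [-1.57, 1.55], [0.28, 2.44], [-1.29, 4.43], [0.15, 1.84], [-2.92, 2.92]. Speed limits (rad/s): [2.57, 2.57, 3.14, 3.14, 3.14, 3.14, 3.14].

## Interface

Orientations are given as a 3x3 rotation matrix whose columns are the frame's x, y, z axes.
In Python, from plant import manip gives the robot as it stands. The module is installed in compiled form; this text tells all that it offers.
- The arm moves only by the tool servo_tool, never from a script. Its argument "commands" is a list of rows, each a list of 3 entries, a list of its own where there are three numbers: the turn, a rotation vector about the tool's x, y, z in degrees, then the shift along the tool's x, y, z in mm, then the finger opening in mm, from 0 to 85.4. In form: [[[ax, ay, az], [tx, ty, tz], grip], ...]. A call has 1 to 10 rows; each row shifts and turns the commanded pose from where the row before left it, along the tool's axes as they then stand; what a row does not reach is not made up. A row lasts 1/12 s, in which the tool goes at most 41.7 mm and 7.16 degrees, less where a joint would pass 70% of its speed; a pose out of reach is approached as far as the arm can. A call is refused whole if a number of a shift passes 41.7 or a number of a turn 7.16, either way. A call with a gripper value outside its range is refused whole. The fingers move at their own pace and stop on an object; the grip force is fixed at half the most. Time passes only in rows, so rows that do not move let the fingers close. It gives the time, the measured TCP pose, the force and the opening at its end, in the units of the state.
- manip.read_state(): the state, without advancing time (a new reading comes with each control period).
- manip.grab_frame(name): name is "scene" or "top"; returns a dict with "color" (400x640x3 uint8, blue, green, red), "mtx" (3x3 intrinsics, pixels), "T" (4x4, takes a point from camera to world coordinates). Camera axes: x right, y down, z forward; pixel columns grow to the right and rows downward; lengths in m; the calibration is good to about 2 mm. A picture is of the moment at which its call begins. There is no depth.
- manip.sign_off(): hands the job in, once; it reports no verdict.
Trained networks look in a picture, given as the dict that the camera call returned (one of the last four; its "shot" number tells which), for a name from the list of things; names that differ only in an ending like _2 or _b are one class to them, and where a whole thing is asked for, a point or a joint stands for the part that bears it (a point fixed in the world has none). Each returns a list of dicts, best first, with "conf" (0 to 1); they miss things now and then, are a little off and sometimes report something else, mostly with a low value. They report only what shows in the picture. A call takes as long as a camera call. They do not tell look-alikes from the thing itself.
- manip.recognise(name, picture): "position" ([column, row] in pixels, amid what is visible of it).
- manip.tip_of(name, picture): "position" ([column, row] in pixels: a listed point, or the origin of a listed thing).
The state is a dict: "t": time; "joint_pos": joint angles; "qvel": joint speeds; "joint_efforts": joint torques, N m; "ee_pos": TCP position; "eef_rot": TCP orientation; "force": force on the tool from outside, world axes, zero at the start; "torque": the same for the moment, N m; "gripper_width": finger opening in m.
Only numpy, scipy, OpenCV 4.12 (cv2) and the standard library are available. Lean on these libraries where they do the work, as an engineer would, in place of code of your own. Each camera call takes 0.05 s, during which the arm holds its last target.

## Task

Take the larger of the two rubber stoppers from the grey block, set it into the neck of the flask on the spring stand until its shoulder rests flat on the rim, and push it straight down, touching the stopper only, until the pointer on the cradle stands between the two black marks of the white gauge. Hold that push steady for at least three seconds so that a colleague can fit the retaining clip, never driving the spring to its bottom, and finish while still holding and pressing the stopper: do not let go. Leave the smaller stopper and everything else on the bench where it is.

Things in the scene. Friction and masses are not known exactly. Their poses are not given: they have to be found in the camera images.
- stopper: The larger of two black rubber stoppers: head 38 mm in diameter, 30 mm high; below it a tapered plug 24 mm long, 23.5 mm in diameter at the head, 17 mm at its end. Origin on its axis at the shoulder (flat underside of the head), z up: head's top at +30 mm, plug's end at -24 mm. Stands plug down in either pocket of the block, shoulder on the block's top, 34 mm above the bench.
- small_stopper: The smaller black rubber stopper, to be left in its pocket: head 28 mm in diameter and 22 mm high, plug 20 mm long, at most 15 mm in diameter. Origin at the shoulder, as above.
- block: Grey block fixed to the bench, 60 x 130 x 34 mm (x, y, z), with two square 25 mm pockets 30 mm deep, on its y axis at y = +32 and -32 mm, 64 mm apart. Origin at the centre of its underside. Gripping across the block's x axis leaves the neighbouring stopper clear.
- stand: Spring stand fixed to the bench: aluminium base 120 x 110 x 12 mm, origin at the centre of its underside, z up. It carries a round cradle, 76 mm in diameter, which slides straight down against a spring, and in it, firmly clamped on the stand's axis, a small glass conical flask, 80 mm high.
- mouth (a point): Centre of the flask's mouth, in the plane of its rim, on the stand's axis, 158 mm above the bench when unloaded; moves down with the cradle. The bore is straight, 28 mm in diameter, the rim 34 mm outside. Fully seated, the stopper's origin coincides with this point.
- gauge (a point): Middle between the two black marks on the face of the stand's white upright gauge (26 mm wide, top 92 mm high, on the stand's -x side); the marks are 64 and 54 mm above the bench. The cradle's black-tipped pointer, at the gauge's -y edge, is 74 mm high when unloaded and goes down with the cradle.
- cradle (a joint): How far the cradle and flask are pressed down, in m: 0 unloaded, 0.032 at the bottom stop. The pointer stands at the upper mark at 0.010 and at the lower mark at 0.020. The push needed is 2 N to start, then 0.4 N for each mm: 6 N at 0.010, 10 N at 0.020.
- bottle_1: Screw-cap bottle, 64 mm in diameter, 159 mm high, the left one of two at the back right; bystander. Origin under its centre.
- tape_roll: Roll of tape lying flat, 71 mm in diameter, 19 mm high, at the back between stand and block; bystander. Origin under its centre.
- petri_dish: Closed petri dish, 91 mm in diameter, 15 mm high, nearer the robot than the block; bystander. Origin under its centre.
- note_pad: Pad of notes, 46 x 73 x 14 mm, nearer the robot, between stand and block; bystander. Origin under its centre.
There are look-alikes about, which are no part of the job. What is shaped like the stopper but pink is not meant.

How it is judged:
On the way, in this order (a step that is already met when the one before it is completed fails the run):
1. the larger stopper is held, lifted clear of the block (height (world z) of stopper above 0.1 m and contact force between the fingers and stopper above 2 N), for 0.1 s.
2. the stopper is seated in the neck and pressed steadily within the band for two seconds (z of stopper in the frame of mouth between -0.003 and 0.003 m and horizontal distance between stopper and mouth below 0.0045 m and angle between stopper's own z axis and vertical below 0.1 rad and value of joint cradle between 0.01 and 0.02 m and velocity of joint cradle between -0.01 and 0.01 m/s and contact force between stopper and stand between 4 and 25 N and contact force between the fingers and stopper above 2 N and contact force between the arm and stand below 0.5 N), for 2 s.
At the end, for the whole second after the job is handed in: Larger stopper seated (shoulder within 3 mm of the rim, 4.5 mm of its axis, tilt under 0.1 rad), fingers on it (over 2 N), cradle steady (under 10 mm/s) at 10 to 20 mm (pointer between the marks), stopper-flask force 4 to 25 N, robot touching nothing of the stand (all of step 2); the arm keeps its last pose, push and grip.
It fails at once if the spring is driven to its bottom (cradle pressed more than 30.5 mm) (value of joint cradle above 0.0305 m).
It fails at once if the small stopper is disturbed (moved more than 15 mm) (distance of small_stopper from where it was at the start of the episode above 0.015 m).
It fails at once if another thing on the bench is disturbed (moved more than 30 mm) (distance of any of bottle_1, tape_roll, petri_dish, note_pad from where it was at the start of the episode above 0.03 m).
It also fails if it takes over 40 s, if anything falls off the work surface, if the arm or the gripper's body presses on something with over 40 N, if the wrist force passes 120 N, or if a joint passes its speed limit or range.

## Working session

There is one attempt and no reset: what is moved stays moved. The work goes in short steps, Python scripts to look and compute and a tool call to move; the robot and the scene stay as the last step left them, time stands still between calls to the robot, and variables do not carry over. Pictures are saved under pics/ and viewed, and the job is handed in when it is done.

Besides the shell and the picture viewer there is one more tool, called as name(argument=value, ...), one argument or row to a line, values as JSON. servo_tool: Moves the arm, as the interface text tells. Its arguments: {"type":"object","properties":{"commands":{"type":"array","items":{"type":"array"}}},"required":["commands"]}

```bash
mkdir -p pics; python3 - <<'E'
from plant import manip
import cv2, numpy as np
np.set_printoptions(precision=4,suppress=True)
s=manip.read_state(); print(s['t'],s['ee_pos'],s['eef_rot'],s['gripper_width'],s['force'])
for n in ("scene","top"):
    p=manip.grab_frame(n); cv2.imwrite(f"pics/{n}0.png",p["color"]); print(n,p["mtx"],p["T"])
    for k in ("stopper","small_stopper","block","stand","mouth","gauge"):
        print(k,[(np.round(d["position"],1).tolist(),round(d["conf"],2)) for d in manip.tip_of(k,p)][:4])
E
```

```text
0.0 [ 0.294  -0.5791  0.2493] [[-0.001   0.4526 -0.8917]
 [ 0.0016 -0.8917 -0.4526]
 [-1.     -0.0018  0.0001]] 0.08529419853352387 [-0.25   -0.1387 -0.5556]
scene [[466.7587   0.     319.3972]
 [  0.     466.7587 205.8171]
 [  0.       0.       1.    ]] [[ 0.8418 -0.247   0.4799  0.044 ]
 [-0.5397 -0.4018  0.7398 -0.9469]
 [ 0.0101 -0.8818 -0.4715  0.5721]
 [ 0.      0.      0.      1.    ]]
stopper [([305.5, 321.4], 0.74), ([317.0, 259.0], 0.7), ([399.8, 284.0], 0.63)]
small_stopper [([340.3, 274.0], 0.56)]
block [([329.3, 277.9], 0.91)]
stand [([303.6, 219.4], 0.56)]
mouth []
gauge [([276.2, 208.0], 0.77), ([342.6, 269.9], 0.46)]
top [[365.7431   0.     321.9113]
 [  0.     365.7431 193.898 ]
 [  0.       0.       1.    ]] [[ 0.0161 -0.9873  0.1577  0.3513]
 [-0.9997 -0.0184 -0.013  -0.2301]
 [ 0.0158 -0.1575 -0.9874  0.9789]
 [ 0.      0.      0.      1.    ]]
stopper [([385.7, 174.3], 0.7), ([340.7, 206.0], 0.61), ([389.8, 249.5], 0.48)]
small_stopper [([359.6, 202.8], 0.47)]
block [([347.5, 201.8], 0.93)]
stand [([263.2, 180.0], 0.93)]
mouth [([258.5, 162.0], 0.58), ([312.7, 148.0], 0.49)]
gauge [([261.6, 199.1], 0.79)]
```

View pics/scene0.png

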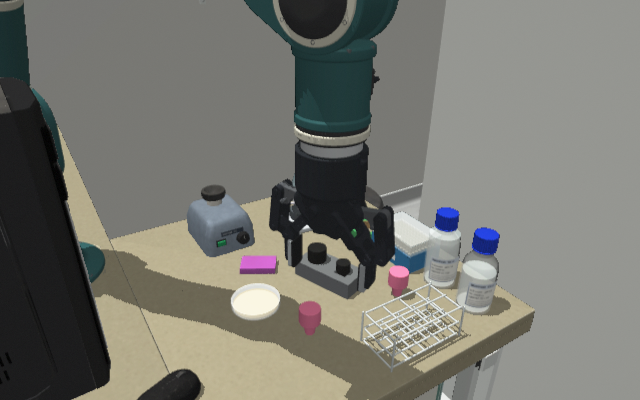

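View pics/top0.png

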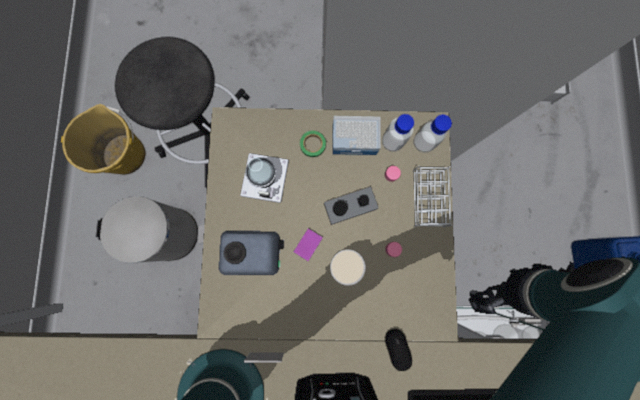

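Stopper candidates are black left (scene 317,252 / top 340,206), black right (343,268 / 362,201), and pink ones (310,316 and 398,278 / 394,249 and 392,173). The left black one has the bigger head, so it fits. I'll confirm in a crop and triangulate.

```bash
cat > h.py <<'E'
import numpy as np, cv2
np.set_printoptions(precision=4,suppress=True)
def ray(p,uv):
    T=p["T"]; d=np.linalg.inv(p["mtx"])@np.array([uv[0],uv[1],1.]); d=T[:3,:3]@d
    return T[:3,3],d/np.linalg.norm(d)
def at_z(p,uv,z):
    o,d=ray(p,uv); return o+d*(z-o[2])/d[2]
def tri(p1,a,p2,b):
    o1,d1=ray(p1,a);o2,d2=ray(p2,b)
    t=np.linalg.lstsq(np.stack([d1,-d2],1),o2-o1,rcond=None)[0]
    A=o1+d1*t[0];B=o2+d2*t[1]; return (A+B)/2,np.linalg.norm(A-B)
def proj(p,X):
    T=p["T"]; c=T[:3,:3].T@(np.asarray(X)-T[:3,3]); u=p["mtx"]@c; return u[:2]/u[2]
E
python3 - <<'E'
import cv2,numpy as np
a=cv2.imread("pics/scene0.png")[230:300,270:390]; b=cv2.imread("pics/top0.png")[175:235,310:400]; c=cv2.imread("pics/top0.png")[140:215,225:305]
r=lambda i,f:cv2.resize(i,None,fx=f,fy=f,interpolation=cv2.INTER_CUBIC)
A=r(a,5);B=r(b,6);C=r(c,6)
cv2.imwrite("pics/c1.png",A);cv2.imwrite("pics/c2.png",B);cv2.imwrite("pics/c3.png",C)
E
```

```text
(no output)
```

View pics/c1.png

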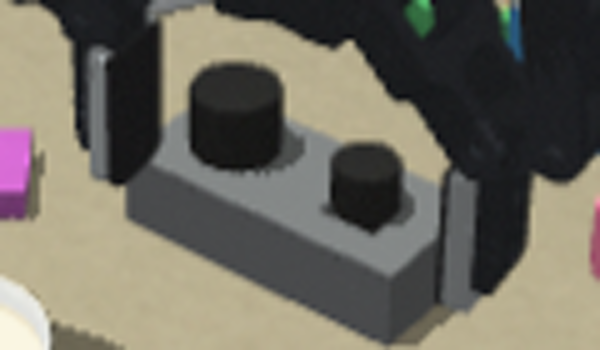

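View pics/c2.png

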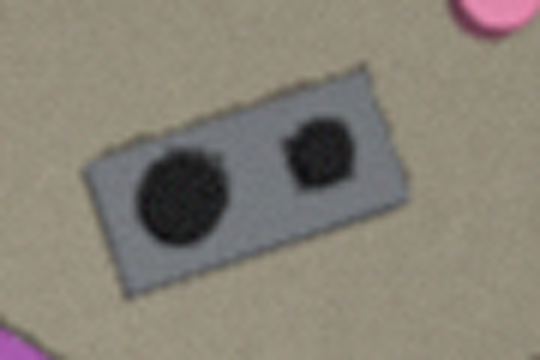

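View pics/c3.png

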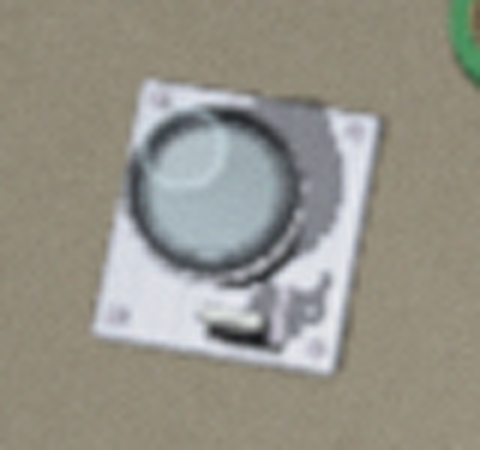

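Confirmed: the left black stopper (scene 317,246; top 340,208) has the clearly larger head. The mouth ring shows at about top (256,164).

```bash
python3 - <<'E'
from h import *
from plant import manip
ps=manip.grab_frame("scene");pt=manip.grab_frame("top")
# top-of-head centre, scene + top
print("head centre tri",tri(ps,(317.2,251.5),pt,(340.5,208)))
print("head@z.049 top",at_z(pt,(340.5,208),.049),"scene",at_z(ps,(317.2,253.3),.049))
print("small tri", tri(ps,(343.4,267.5),pt,(363.3,200.5)))
c=lambda x,y:(310+x/6,175+y/6)
cs=[at_z(pt,c(*q),.034) for q in((84,170),(365,66),(410,203),(127,298))]
for q in cs:print(q)
m=sum(cs)/4;print("block c",m, np.linalg.norm(cs[1]-cs[0]),np.linalg.norm(cs[3]-cs[0]))
l=(cs[1]-cs[0]+cs[2]-cs[3]);l/=np.linalg.norm(l);print("long axis",l, "pockets",m-l*.032,m+l*.032)
d=lambda x,y:(225+x/6,140+y/6)
ss=[at_z(pt,d(*q),.012) for q in((143,80),(383,117),(336,374),(95,333))]
m=sum(ss)/4;print("stand c",m,[np.linalg.norm(ss[i]-ss[i-1]) for i in range(4)])
print("x axis?",(ss[0]-ss[3]+ss[1]-ss[2])/2)
print("mouth by ring",at_z(pt,d(187,147),.158))
print("proj stand axis", proj(pt,[m[0],m[1],.158]), "cradle disc", at_z(pt,d(215,190),.08))
E
```

```text
head centre tri (array([ 0.4646, -0.2908,  0.0516]), np.float64(0.0017074111553618757))
head@z.049 top [ 0.4642 -0.2906  0.049 ] scene [ 0.4641 -0.2931  0.049 ]
small tri (array([ 0.4867, -0.3506,  0.0407]), np.float64(0.00193497070104845))
[ 0.4775 -0.2484  0.034 ]
[ 0.5257 -0.3709  0.034 ]
[ 0.4656 -0.3902  0.034 ]
[ 0.4222 -0.2678  0.034 ]
block c [ 0.4727 -0.3193  0.034 ] 0.131683140339028 0.05851889317711213
long axis [ 0.3502 -0.9367  0.    ] pockets [ 0.4615 -0.2894  0.034 ] [ 0.484  -0.3493  0.034 ]
stand c [ 0.5477 -0.0888  0.012 ] [np.float64(0.1172984176460019), np.float64(0.11005626382529399), np.float64(0.11889015131135672), np.float64(0.10875808571734215)]
x axis? [ 0.1169 -0.0165 -0.    ]
mouth by ring [ 0.548  -0.0889  0.158 ]
proj stand axis [256.1177 164.6261] cradle disc [ 0.5485 -0.088   0.08  ]
```

Everything agrees: stopper at about (0.463, -0.290), mouth at about (0.548, -0.089), block x axis at 20.5° yaw. First I turn the jaws.

servo_tool(
  commands=[
    [[-7,0,0],[0,0,0],85],
    [[-7,0,0],[0,0,0],85],
    [[-7,0,0],[0,0,0],85],
    [[-7,0,0],[0,0,0],85],
    [[-7,0,0],[0,0,0],85],
    [[-7,0,0],[0,0,0],85],
    [[-7,0,0],[0,0,0],85],
    [[-7,0,0],[0,0,0],85],
    [[-7,0,0],[0,0,0],85],
    [[-7,0,0],[0,0,0],85],
  ],
)

```text
t: 1.63
ee_pos: [0.2942, -0.5797, 0.2503]
eef_rot: [[-0.0, 0.992, 0.126], [-0.0, 0.126, -0.992], [-1.0, -0.0, 0.0]]
force: [0.9, 0.4, -0.3]
gripper_width: 0.0851
```

servo_tool(
  commands=[
    [[-7,0,0],[0,0,0],85],
    [[-6.6,0,0],[0,0,0],85],
    [[0,0,0],[0,0,0],85],
  ],
)

```text
t: 1.88
ee_pos: [0.2941, -0.5797, 0.2502]
eef_rot: [[0.0, 0.936, 0.353], [0.0, 0.353, -0.936], [-1.0, 0.0, -0.0]]
force: [0.9, -0.3, -0.9]
gripper_width: 0.0851
```

```bash
cat >> h.py <<'E'
def shift(s,tgt):
    return s["eef_rot"].T@(np.array(tgt)-s["ee_pos"])*1000 if hasattr(s["eef_rot"],"T") else np.array(s["eef_rot"]).T@(np.array(tgt)-np.array(s["ee_pos"]))*1000
E
python3 - <<'E'
from h import *
from plant import manip
s=manip.read_state();print(s["t"],s["ee_pos"],s["eef_rot"],s["joint_pos"],s["force"]);print(shift(s,[.463,-.290,.2]))
E
```

```text
1.8833 [ 0.2941 -0.5797  0.2502] [[ 0.0002  0.9357  0.3528]
 [ 0.0002  0.3528 -0.9357]
 [-1.      0.0003 -0.0001]] [ 1.2787  0.4944 -0.3183  1.586   0.1681  1.0883  1.2784] [ 0.9402 -0.3398 -0.9499]
[  50.3255  260.2506 -211.4616]
```

servo_tool(
  commands=[
    [[0,0,0],[0,26,-21],85],
    [[0,0,0],[0,26,-21],85],
    [[0,0,0],[0,26,-21],85],
    [[0,0,0],[0,26,-21],85],
    [[0,0,0],[0,26,-21],85],
    [[0,0,0],[10,26,-21],85],
    [[0,0,0],[10,26,-21],85],
    [[0,0,0],[10,26,-21],85],
    [[0,0,0],[10,26,-21],85],
    [[0,0,0],[10,26,-21],85],
  ],
)

```text
t: 2.72
ee_pos: [0.4647, -0.2905, 0.2001]
eef_rot: [[0.0, 0.938, 0.347], [-0.001, 0.347, -0.938], [-1.0, 0.0, 0.001]]
force: [0.3, 0.2, -0.1]
gripper_width: 0.085
```

servo_tool(
  commands=[
    [[0,0,0],[0,0,0],85],
    [[0,0,0],[0,0,0],85],
  ],
)

```text
t: 2.88
ee_pos: [0.4651, -0.2895, 0.1999]
eef_rot: [[-0.0, 0.936, 0.352], [0.001, 0.352, -0.936], [-1.0, -0.0, -0.001]]
force: [-0.1, -0.2, -0.7]
gripper_width: 0.0853
```

```bash
python3 - <<'E'
from h import *
from plant import manip
s=manip.read_state();print(s["t"],s["ee_pos"],s["force"]);print(shift(s,[.463,-.290,.057]))
for n in("scene","top"):
    p=manip.grab_frame(n);cv2.imwrite(f"pics/{n}1.png",p["color"])
    print(proj(p,s["ee_pos"]), proj(p,[.463,-.29,.064]),proj(p,[.548,-.089,.158]))
E
```

```text
2.8833 [ 0.4651 -0.2895  0.1999] [-0.1166 -0.17   -0.6792]
[142.9393  -2.099   -0.1456]
[317.2173 184.2172] [315.9208 246.4147] [300.7239 160.5051]
[344.6471 199.2065] [340.6663 207.7501] [256.2168 164.4922]
```

View pics/scene1.png

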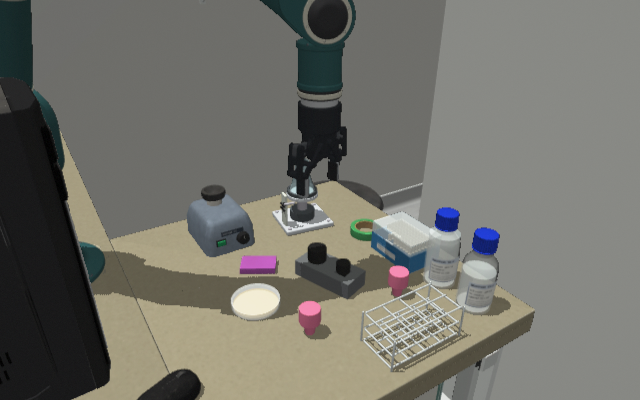

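View pics/top1.png

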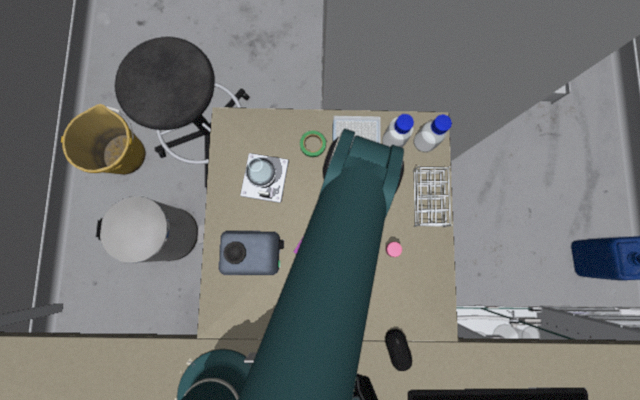

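The scene view is now clear; the head (317,247) agrees with the top view to within 2-3 mm. Next I descend.

servo_tool(
  commands=[
    [[0,0,0],[25,0,1.5],85],
    [[0,0,0],[25,0,0],85],
    [[0,0,0],[25,0,0],85],
    [[0,0,0],[20,0,0],85],
    [[0,0,0],[18,0,0],85],
    [[0,0,0],[15,0,0],85],
    [[0,0,0],[10,0,0],85],
    [[0,0,0],[5,0,0],85],
    [[0,0,0],[0,0,0],85],
    [[0,0,0],[0,0,0],85],
  ],
)

```text
t: 3.82
ee_pos: [0.4648, -0.294, 0.0578]
eef_rot: [[0.001, 0.937, 0.349], [-0.001, 0.349, -0.937], [-1.0, 0.0, 0.001]]
force: [-1.1, -0.2, 1.8]
gripper_width: 0.0848
```

```bash
python3 - <<'E'
from h import *
from plant import manip
s=manip.read_state();print(s["t"],s["ee_pos"],s["force"])
p=manip.grab_frame("scene");cv2.imwrite("pics/s2.png",cv2.resize(p["color"][200:310,250:410],None,fx=5,fy=5,interpolation=cv2.INTER_CUBIC))
E
```

```text
3.8167 [ 0.4648 -0.294   0.0578] [-1.0821 -0.1681  1.8499]
```

View pics/s2.png

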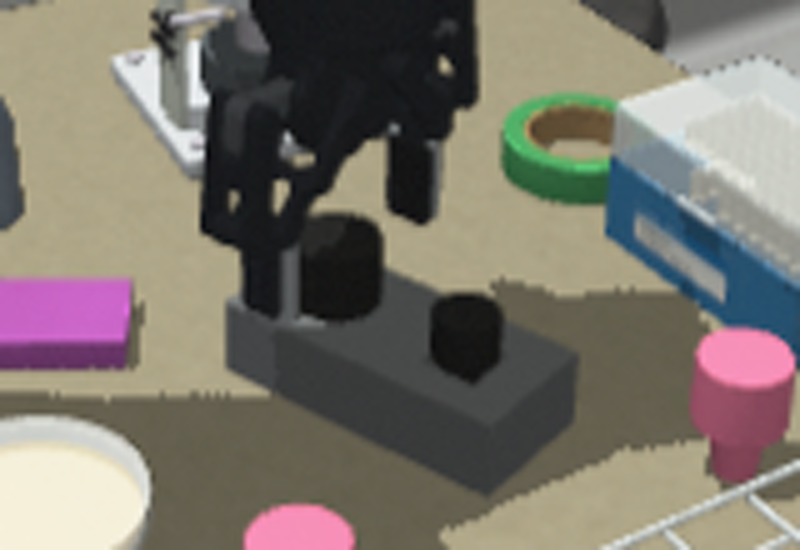

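The fingers straddle the larger head (crop 340,265) with the small stopper clear. I close the gripper.

servo_tool(
  commands=[
    [[0,0,0],[0,0,-1.5],55],
    [[0,0,0],[0,0,0],40],
    [[0,0,0],[0,0,0],30],
    [[0,0,0],[0,0,0],25],
    [[0,0,0],[0,0,0],25],
    [[0,0,0],[0,0,0],25],
    [[0,0,0],[0,0,0],25],
    [[0,0,0],[0,0,0],25],
  ],
)

```text
t: 4.53
ee_pos: [0.4644, -0.292, 0.058]
eef_rot: [[0.0, 0.937, 0.35], [-0.001, 0.35, -0.937], [-1.0, 0.0, 0.001]]
force: [-1.8, 0.6, 5.7]
gripper_width: 0.0364
```

servo_tool(
  commands=[
    [[0,0,0],[0,0,0],10],
    [[0,0,0],[-5,0,0],10],
    [[0,0,0],[-10,0,0],10],
    [[0,0,0],[-15,0,0],10],
    [[0,0,0],[-20,0,0],10],
    [[0,0,0],[-30,0,0],10],
    [[0,0,0],[-35,0,0],10],
    [[0,0,0],[-35,0,0],10],
    [[0,0,0],[-30,0,0],10],
    [[0,0,0],[-20,0,0],10],
  ],
)

```text
t: 5.37
ee_pos: [0.4651, -0.292, 0.2615]
eef_rot: [[0.004, 0.936, 0.351], [-0.003, 0.351, -0.936], [-1.0, 0.003, 0.004]]
force: [0.1, 0.4, -0.1]
gripper_width: 0.0362
```

servo_tool(
  commands=[
    [[0,0,0],[-5,0,0],10],
    [[0,0,0],[0,0,0],10],
    [[0,0,0],[0,0,0],10],
    [[0,0,0],[0,0,0],10],
  ],
)

```text
t: 5.7
ee_pos: [0.4632, -0.2914, 0.2607]
eef_rot: [[-0.002, 0.937, 0.35], [0.002, 0.35, -0.937], [-1.0, -0.002, -0.002]]
force: [-0.4, -0.3, -0.2]
gripper_width: 0.0359
```

```bash
python3 - <<'E'
from h import *
from plant import manip
s=manip.read_state();print(s["t"],s["ee_pos"],s["force"],s["gripper_width"]);print(shift(s,[.548,-.089,s["ee_pos"][2]]))
p=manip.grab_frame("scene");cv2.imwrite("pics/s3.png",cv2.resize(p["color"][100:260,220:380],None,fx=3.7,fy=3.7,interpolation=cv2.INTER_CUBIC))
e=s["ee_pos"]; o=(220,100)
for dz in(.008,0,-.022,-.046):
    u=proj(p,np.array(e)+[0,0,dz]);print(dz,u,(u-o)*3.7)
print([(d["position"],d["conf"]) for d in manip.tip_of("stopper",p)],[(d["position"],d["conf"]) for d in manip.tip_of("mouth",p)])
E
```

```text
5.7 [ 0.4632 -0.2914  0.2607] [-0.4039 -0.278  -0.2382] 0.03594456042887512
[   0.1011  150.3364 -159.8492]
0.008 [317.1962 149.8404] [359.6259 184.4095]
0 [317.1611 154.0471] [359.4959 199.9741]
-0.022 [317.0661 165.4213] [359.1446 242.0588]
-0.046 [316.9651 177.5146] [358.771  286.8041]
[([311.9, 321.4], 0.98), ([398.2, 286.4], 0.67), ([315.9, 166.9], 0.52)] [([299.8, 160.0], 0.55)]
```

View pics/s3.png

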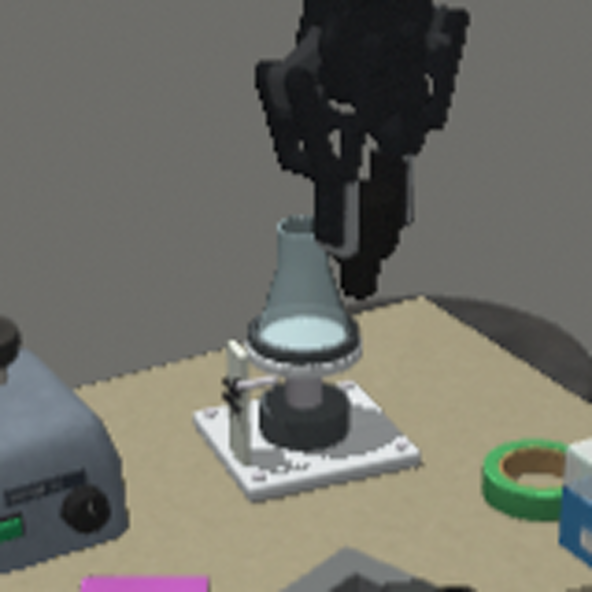

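Stopper is held straight, plug end at crop (362,298), and the rim centre at (297,227) matches the mouth estimate within 1 px. Now I traverse.

servo_tool(
  commands=[
    [[0,0,0],[0,10,-10],10],
    [[0,0,0],[0,20,-22],10],
    [[0,0,0],[0,22,-24],10],
    [[0,0,0],[0,22,-24],10],
    [[0,0,0],[0,22,-24],10],
    [[0,0,0],[0,22,-24],10],
    [[0,0,0],[0,20,-20],10],
    [[0,0,0],[0,12,-12],10],
    [[0,0,0],[0,0,0],10],
    [[0,0,0],[0,0,0],10],
  ],
)

```text
t: 6.68
ee_pos: [0.5485, -0.0884, 0.2614]
eef_rot: [[-0.001, 0.936, 0.353], [0.001, 0.353, -0.936], [-1.0, -0.001, -0.001]]
force: [-0.3, -0.5, -0.5]
gripper_width: 0.0364
```

servo_tool(
  commands=[
    [[0,0,0],[10,0,0],10],
    [[0,0,0],[10,0,0],10],
    [[0,0,0],[0,0,0],10],
    [[0,0,0],[0,0,0],10],
    [[0,0,0],[0,0,0],10],
  ],
)

```text
t: 7.1
ee_pos: [0.5483, -0.0901, 0.242]
eef_rot: [[-0.001, 0.937, 0.349], [0.0, 0.349, -0.937], [-1.0, -0.001, -0.0]]
force: [0.2, 0.4, -0.8]
gripper_width: 0.0362
```

```bash
python3 - <<'E'
from h import *
from plant import manip
s=manip.read_state();print(s["t"],s["ee_pos"],s["eef_rot"],s["force"],s["gripper_width"]);print(shift(s,[.548,-.089,.182]))
for n,(x,y) in(("scene",(240,100)),("top",(200,120))):
    p=manip.grab_frame(n);cv2.imwrite(f"pics/{n}4.png",cv2.resize(p["color"][y:y+110,x:x+110],None,fx=5,fy=5,interpolation=cv2.INTER_CUBIC))
    e=np.array(s["ee_pos"])
    for dz in(0,-.024,-.048): print(dz,(proj(p,e+[0,0,dz])-(x,y))*5)
    print("mouth",(proj(p,[.548,-.089,.158])-(x,y))*5)
E
```

```text
7.1 [ 0.5483 -0.0901  0.242 ] [[-0.0006  0.937   0.3494]
 [ 0.      0.3494 -0.937 ]
 [-1.     -0.0005 -0.0002]] [ 0.1635  0.3765 -0.8083] 0.03620709126275859
[59.979   0.1049 -1.1215]
0 [303.8407 126.9575]
-0.024 [304.3113 178.681 ]
-0.048 [304.7718 229.294 ]
mouth [303.6193 302.5257]
0 [250.9717 173.6761]
-0.024 [260.9706 188.4763]
-0.048 [270.3802 202.4043]
mouth [281.0841 222.461 ]
```

View pics/scene4.png

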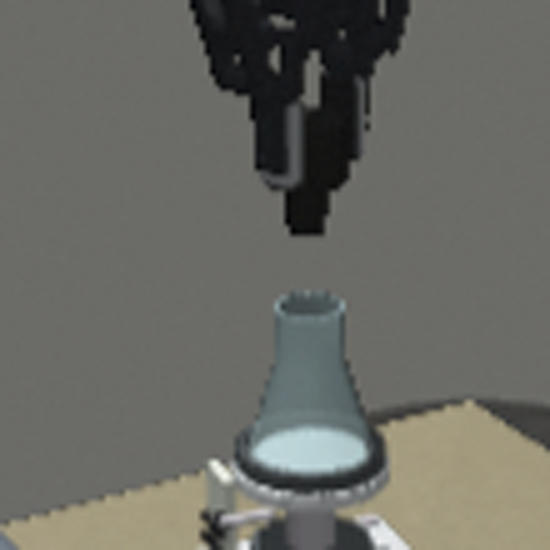

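View pics/top4.png

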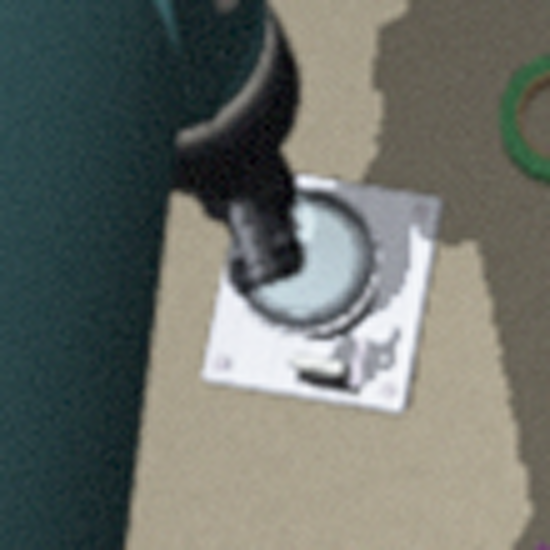

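In the scene view the rim centre is at x≈310 and the plug at ≈307 (relative offset about 1 mm). I nudge +1 along tool z, descend to just above the rim and look again.

servo_tool(
  commands=[
    [[0,0,0],[8,0,1],10],
    [[0,0,0],[9,0,0],10],
    [[0,0,0],[8,0,0],10],
    [[0,0,0],[5,0,0],10],
    [[0,0,0],[0,0,0],10],
    [[0,0,0],[0,0,0],10],
    [[0,0,0],[0,0,0],10],
  ],
)

```text
t: 7.78
ee_pos: [0.5491, -0.0902, 0.2124]
eef_rot: [[0.0, 0.937, 0.351], [0.0, 0.351, -0.937], [-1.0, 0.0, 0.0]]
force: [-0.6, 0.3, -0.0]
gripper_width: 0.0361
```

```bash
python3 - <<'E'
from h import *
from plant import manip
s=manip.read_state();print(s["t"],s["ee_pos"],s["force"],s["gripper_width"]);print(shift(s,[.548,-.089,.182]))
for n,(x,y) in(("scene",(260,120)),("top",(220,130))):
    p=manip.grab_frame(n);cv2.imwrite(f"pics/{n}5.png",cv2.resize(p["color"][y:y+75,x:x+75],None,fx=8,fy=8,interpolation=cv2.INTER_CUBIC))
    e=np.array(s["ee_pos"])
    for dz in(0,-.024,-.048): print(dz,(proj(p,e+[0,0,dz])-(x,y))*8)
    print("mouth",(proj(p,[.548,-.089,.158])-(x,y))*8)
E
```

```text
7.7833 [ 0.5491 -0.0902  0.2124] [-0.6213  0.3424 -0.0155] 0.036122667102574425
[30.3566 -0.6044 -1.5313]
0 [329.6825 144.6711]
-0.024 [330.3875 225.227 ]
-0.048 [331.0775 304.0764]
mouth [325.7909 324.0411]
0 [261.7957 224.1298]
-0.024 [276.6215 246.1834]
-0.048 [290.6044 266.9832]
mouth [289.7346 275.9376]
```

View pics/scene5.png

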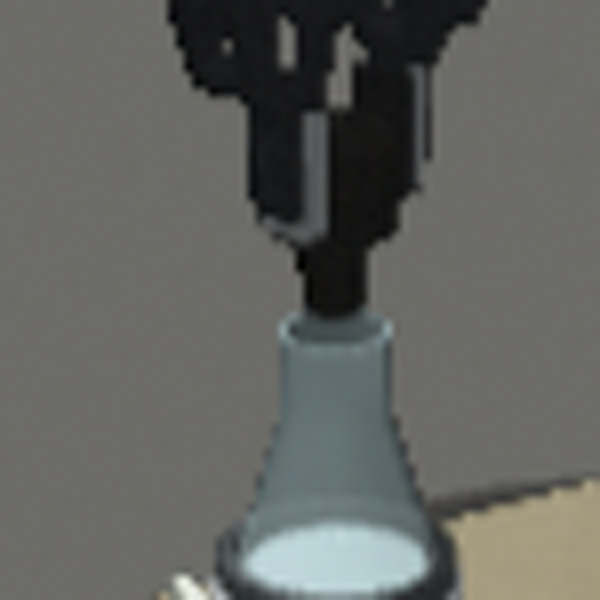

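View pics/top5.png

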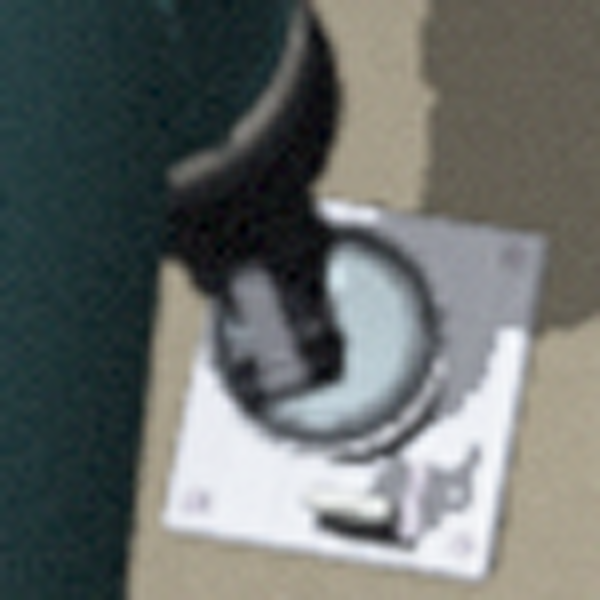

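Plug end (x≈335) and rim (x≈337) are aligned in the scene view, so I insert, with −1 mm in tool y.

servo_tool(
  commands=[
    [[0,0,0],[3,-1,0],10],
    [[0,0,0],[4,0,0],10],
    [[0,0,0],[5,0,0],10],
    [[0,0,0],[5,0,0],10],
    [[0,0,0],[5,0,0],10],
    [[0,0,0],[3,0,0],10],
    [[0,0,0],[0,0,0],10],
    [[0,0,0],[0,0,0],10],
  ],
)

```text
t: 8.55
ee_pos: [0.5479, -0.0906, 0.187]
eef_rot: [[-0.001, 0.937, 0.351], [0.0, 0.351, -0.937], [-1.0, -0.0, -0.0]]
force: [0.1, -0.1, -0.5]
gripper_width: 0.0361
```

No contact at 0.187, as expected with about 5 mm to go. Next I touch down and start to press.

servo_tool(
  commands=[
    [[0,0,0],[2,0,0],10],
    [[0,0,0],[2,0,0],10],
    [[0,0,0],[2,0,0],10],
    [[0,0,0],[2,0,0],10],
    [[0,0,0],[0,0,0],10],
    [[0,0,0],[0,0,0],10],
    [[0,0,0],[0,0,0],10],
  ],
)

```text
t: 9.13
ee_pos: [0.5481, -0.0907, 0.1795]
eef_rot: [[0.0, 0.937, 0.35], [-0.0, 0.35, -0.937], [-1.0, 0.0, 0.0]]
force: [-1.2, -0.6, 2.8]
gripper_width: 0.0361
```

```bash
python3 - <<'E'
from h import *
from plant import manip
s=manip.read_state();print(s["t"],s["ee_pos"],s["force"],s["gripper_width"])
x,y=260,130
p=manip.grab_frame("scene");cv2.imwrite("pics/scene6.png",cv2.resize(p["color"][y:y+110,x:x+90],None,fx=5.4,fy=5.4,interpolation=cv2.INTER_CUBIC))
E
```

```text
9.1333 [ 0.5481 -0.0907  0.1795] [-1.1602 -0.6354  2.8296] 0.036145000333673225
```

View pics/scene6.png

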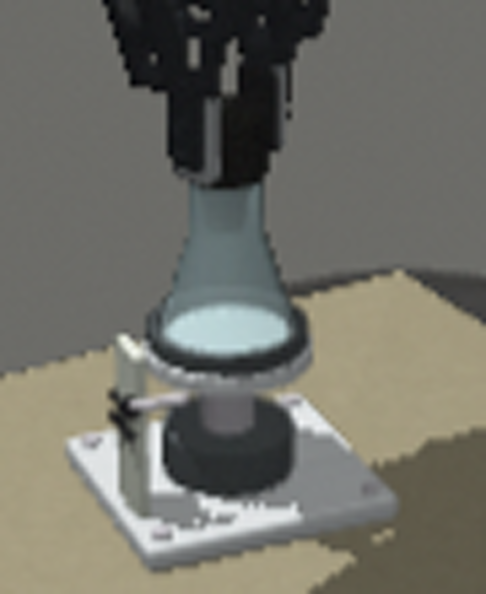

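Plug is in the neck, shoulder on the rim, force 2.8 N: contact just begun. I press about 13 mm more, gently.

servo_tool(
  commands=[
    [[0,0,0],[1,0,0],10],
    [[0,0,0],[2,0,0],10],
    [[0,0,0],[2,0,0],10],
    [[0,0,0],[2,0,0],10],
    [[0,0,0],[2,0,0],10],
    [[0,0,0],[2,0,0],10],
    [[0,0,0],[1,0,0],10],
    [[0,0,0],[1,0,0],10],
    [[0,0,0],[0,0,0],10],
    [[0,0,0],[0,0,0],10],
  ],
)

```text
t: 10.02
ee_pos: [0.5482, -0.0907, 0.1666]
eef_rot: [[0.0, 0.937, 0.35], [-0.0, 0.35, -0.937], [-1.0, 0.0, 0.0]]
force: [-2.2, -0.6, 7.3]
gripper_width: 0.0364
```

```bash
python3 - <<'E'
from h import *
from plant import manip
s=manip.read_state();print(s["t"],s["ee_pos"],s["force"],s["gripper_width"])
x,y=260,130
p=manip.grab_frame("scene");cv2.imwrite("pics/scene7.png",cv2.resize(p["color"][y:y+110,x:x+90],None,fx=5.4,fy=5.4,interpolation=cv2.INTER_CUBIC))
cv2.imwrite("pics/scene7g.png",cv2.resize(p["color"][185:235,265:315],None,fx=11,fy=11,interpolation=cv2.INTER_CUBIC))
E
```

```text
10.0167 [ 0.5482 -0.0907  0.1666] [-2.1783 -0.6461  7.3462] 0.03636308285482524
```

View pics/scene7.png

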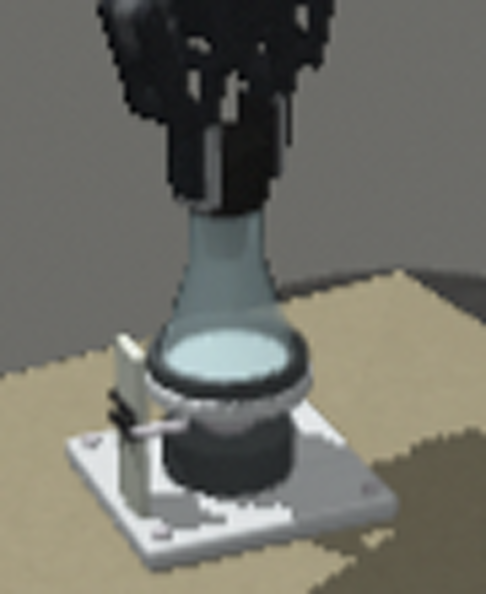

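View pics/scene7g.png

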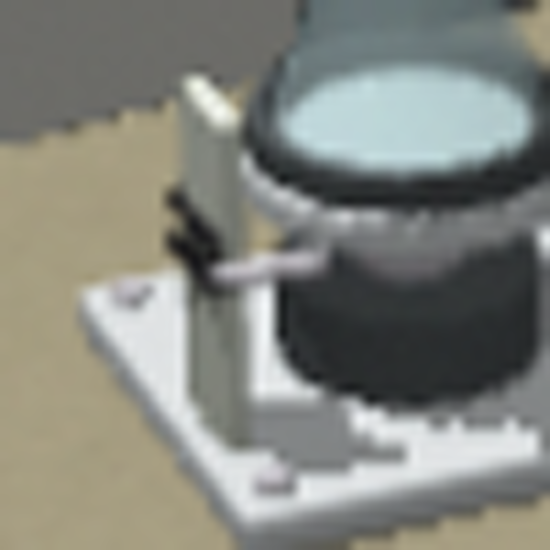

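The pointer is close to the marks. I measure the cradle travel by matching its image against the unloaded picture.

```bash
python3 - <<'E'
from h import *
from plant import manip
p=manip.grab_frame("scene"); s=manip.read_state(); print(s["t"],s["force"],s["ee_pos"])
f=3.7
a=cv2.imread("pics/s3.png"); b=cv2.resize(p["color"][100:260,220:380],None,fx=f,fy=f,interpolation=cv2.INTER_CUBIC)
def m(x0,x1,y0,y1):
    t=a[y0:y1,x0:x1]; r=cv2.matchTemplate(b[y0-20:y1+60,x0-10:x1+10],t,cv2.TM_CCOEFF_NORMED)
    _,v,_,l=cv2.minMaxLoc(r); return v,(l[0]-10)/f,(l[1]-20)/f
for box in((240,370,305,375),(240,370,325,375),(255,350,300,350)): print(m(*box))
c=np.array([.548,-.089,.085])
for d in(.01,.015,.02): print(d, proj(p,c-[0,0,d])-proj(p,c))
E
```

```text
10.1167 [-1.9078  0.3475  7.8548] [ 0.5482 -0.0907  0.1667]
(0.9026954770088196, 0.0, 5.675675675675675)
(0.9275997281074524, 0.0, 5.675675675675675)
(0.9651374220848083, -0.27027027027027023, 5.675675675675675)
0.01 [0.0359 3.7759]
0.015 [0.0537 5.6518]
0.02 [0.0714 7.5198]
```

Travel is 5.68 px, or 15.0 mm, mid-band. The force of 7.8 N implies 14.5 mm, which agrees. I hold for more than 3 s.

servo_tool(
  commands=[
    [[0,0,0],[0,0,0],10],
    [[0,0,0],[0,0,0],10],
    [[0,0,0],[0,0,0],10],
    [[0,0,0],[0,0,0],10],
    [[0,0,0],[0,0,0],10],
    [[0,0,0],[0,0,0],10],
    [[0,0,0],[0,0,0],10],
    [[0,0,0],[0,0,0],10],
    [[0,0,0],[0,0,0],10],
    [[0,0,0],[0,0,0],10],
  ],
)

```text
t: 10.95
ee_pos: [0.5481, -0.0907, 0.1667]
eef_rot: [[0.0, 0.937, 0.35], [-0.0, 0.35, -0.937], [-1.0, 0.0, 0.0]]
force: [-1.0, -0.8, 7.2]
gripper_width: 0.0361
```

servo_tool(
  commands=[
    [[0,0,0],[0,0,0],10],
    [[0,0,0],[0,0,0],10],
    [[0,0,0],[0,0,0],10],
    [[0,0,0],[0,0,0],10],
    [[0,0,0],[0,0,0],10],
    [[0,0,0],[0,0,0],10],
    [[0,0,0],[0,0,0],10],
    [[0,0,0],[0,0,0],10],
    [[0,0,0],[0,0,0],10],
    [[0,0,0],[0,0,0],10],
  ],
)

```text
t: 11.78
ee_pos: [0.5482, -0.0907, 0.1667]
eef_rot: [[0.0, 0.937, 0.35], [-0.0, 0.35, -0.937], [-1.0, 0.0, 0.0]]
force: [-2.1, -0.1, 7.1]
gripper_width: 0.0367
```

servo_tool(
  commands=[
    [[0,0,0],[0,0,0],10],
    [[0,0,0],[0,0,0],10],
    [[0,0,0],[0,0,0],10],
    [[0,0,0],[0,0,0],10],
    [[0,0,0],[0,0,0],10],
    [[0,0,0],[0,0,0],10],
    [[0,0,0],[0,0,0],10],
    [[0,0,0],[0,0,0],10],
    [[0,0,0],[0,0,0],10],
    [[0,0,0],[0,0,0],10],
  ],
)

```text
t: 12.62
ee_pos: [0.5482, -0.0907, 0.1667]
eef_rot: [[0.0, 0.937, 0.35], [-0.0, 0.35, -0.937], [-1.0, 0.0, 0.0]]
force: [-2.0, -0.3, 8.4]
gripper_width: 0.0364
```

servo_tool(
  commands=[
    [[0,0,0],[0,0,0],10],
    [[0,0,0],[0,0,0],10],
    [[0,0,0],[0,0,0],10],
    [[0,0,0],[0,0,0],10],
    [[0,0,0],[0,0,0],10],
    [[0,0,0],[0,0,0],10],
    [[0,0,0],[0,0,0],10],
    [[0,0,0],[0,0,0],10],
    [[0,0,0],[0,0,0],10],
    [[0,0,0],[0,0,0],10],
  ],
)

```text
t: 13.45
ee_pos: [0.5481, -0.0907, 0.1667]
eef_rot: [[0.0, 0.937, 0.35], [-0.0, 0.35, -0.937], [-1.0, 0.0, 0.0]]
force: [-1.1, 0.1, 7.3]
gripper_width: 0.0366
```

```bash
python3 - <<'E'
from h import *
from plant import manip
p=manip.grab_frame("scene"); s=manip.read_state(); print(s["t"],s["force"],s["ee_pos"],s["gripper_width"])
f=3.7
a=cv2.imread("pics/s3.png"); b=cv2.resize(p["color"][100:260,220:380],None,fx=f,fy=f,interpolation=cv2.INTER_CUBIC)
t=a[300:350,255:350]; _,v,_,l=cv2.minMaxLoc(cv2.matchTemplate(b[280:410,245:360],t,cv2.TM_CCOEFF_NORMED)); print(v,(l[1]-20)/f)
cv2.imwrite("pics/scene8.png",cv2.resize(p["color"][140:200,270:330],None,fx=9,fy=9,interpolation=cv2.INTER_CUBIC))
cv2.imwrite("pics/scene8f.png",p["color"])
E
```

```text
13.5 [-3.0306  0.1247  8.2884] [ 0.5482 -0.0907  0.1667] 0.03647712635168076
0.9661531448364258 5.675675675675675
```

View pics/scene8.png

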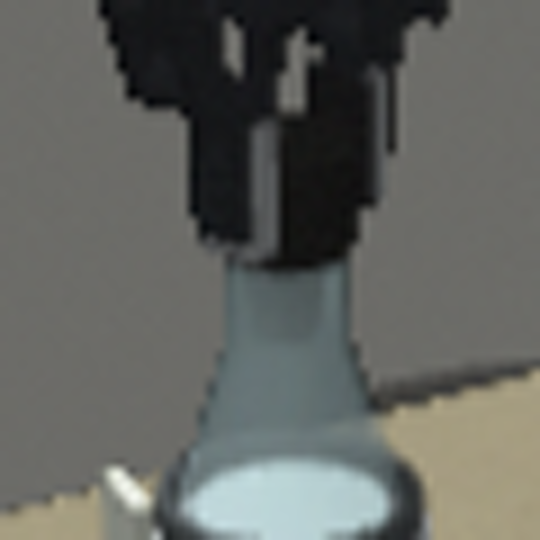

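View pics/scene8f.png

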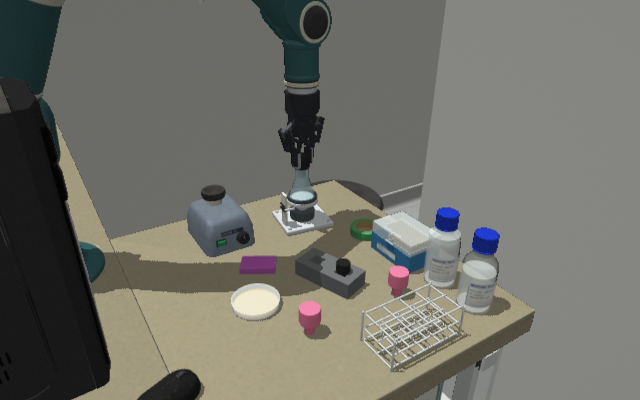

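The shoulder sits flat on the rim (crop 290,262), the plug is centred in the neck, the finger ends are above the rim, and nothing else has moved. Handing in while holding.

```bash
python3 - <<'E'
from plant import manip
print(manip.sign_off()); s=manip.read_state(); print(s["t"],s["force"],s["gripper_width"])
E
```

```text
the job is handed in; nothing more can be done
None
the job is handed in; nothing more can be done
```

I took the larger black stopper from the block, seated it in the flask neck and pressed it into the gauge band. I held it still for about 3.5 s and handed the job in at 13.5 s, still gripping and pressing. No verdict was reported.

**Last checks**
- **Cradle travel:** image matching gave about 15.0 mm, mid-band, and unchanged through the hold.
- **Push:** readings of 7.1 to 8.4 N vertically imply about 13 to 16 mm, which agrees. A sideways reading of 1 to 3 N remained.
- **Seating:** the shoulder looks flat on the rim and the plug centred. By the numbers the fingertips stand about 4 to 5 mm above the rim.
- **Everything else:** the small stopper and the other things show no visible movement in the last picture.

**What disagreed or was not confirmed**
- The scene and top cameras differed by 2 to 3 mm in absolute position, so I used relative alignment in the scene view for the fit.
- The gripper read 36.4 mm on the 38 mm head.
- The pointer against the marks was too coarse to read directly. The band check rests on travel and force.

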